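Cover the lathe bed before finishing

ROBOT

A 6-joint arm with a two-finger parallel gripper is mounted at the origin on the work surface. World frame = base frame: x ahead of the robot, y to its left, z up, the work surface at z = 0. Lengths are in m, angles in degrees, forces in N, time in s.
With the tool pointing down it reaches from about 0.4 to 0.825 m from the base axis. Payload 7 kg.
Tool frame: the origin (TCP) lies midway between the tips of the shut fingers; the grasp point (between the pads) lies 19 mm behind it; y points along the fingers, x is the direction in which the jaws open and shut, and the axes are right-handed (so a half turn about y gives the same grasp; the last joint's range is limited). The gripper opens to 88 mm and grips with 3 to 60 N. Pads are 19 mm wide; open, the fingers measure 130 mm over their backs; the gripper's body (78 mm by 193 mm) begins 47 mm behind the grasp point.
Start: joints at [81.137, 20.546, 0.682, 0, -70.136, -16.507], TCP at [0.289, 0.61, 0.227] pointing down, gripper open.
Joint ranges: [-176.03, 176.03], [-82.01, 121.73], [-58.28, 71.71], [-173.87, 95.51], [-174.79, -0.11], [-173.66, 173.66]. Speed limits (degrees/s): [136.94, 136.94, 172.46, 180, 180, 180].

INTERFACE

Orientations are given as [roll, pitch, yaw] about the fixed x, y, z axes, in that order (R = Rz(yaw) Ry(pitch) Rx(roll)).
In Python, from station import env gives the robot as it stands. The module is installed in compiled form; this text tells all that it offers.
- The arm moves only by the tool send_rows, never from a script. Its argument "series" is a list of rows, each an object with "slide": the shift along the tool's x, y, z scaled (see below), a list of three; "roll": the turn about the tool's y scaled (see below). In form: [{"slide": [x, y, z], "roll": roll}, ...]. A call has 1 to 12 rows; each row shifts and turns the commanded pose from where the row before left it, along the tool's axes as they then stand; what a row does not reach is not made up. The controller multiplies each number of a shift by 1000 mm and each number of a turn by 5 degrees. A row lasts 1/10 s, in which the tool goes at most 50 mm and 8.59 degrees, less where a joint would pass 70% of its speed; a pose out of reach is approached as far as the arm can. A call with a number of a shift or a turn outside -1 to 1 is refused whole. A call with a gripper value outside its range is refused whole. "gripper" is the closure, from 0 (fully open) to 1 (shut), set as the call begins (left out, the last holds). The fingers move at their own pace and stop on an object; the grip force is fixed at half the most. Time passes only in rows, so rows that do not move let the fingers close. It gives the time, the measured TCP pose, the force and the opening at its end, in the units of the state.
- env.get_state(): the state, without advancing time (a new reading comes with each control period).
- env.get_image(name): name is "scene" or "top" or "wrist"; returns (picture, depth): 384x512x3 uint8, red, green, blue; 384x512 float32, m along the optical axis (not along the pixel's ray), 0 where there is no reading.
- env.camera_info(name): a dict with "fx", "fy", "cx", "cy" (pixels), "k1" (the pictures are not rectified: a ray, as slopes to the right and down, at radius r is drawn at 1 + k1 r^2 times it, then the intrinsics apply), "eye" and "rotation" of the camera in the world. Camera axes: x right, y down, z forward; pixel columns grow to the right and rows downward; lengths in m; the calibration is good to about 2 mm. A picture is of the moment at which its call begins: read the wrist's pose just before it. camera_info takes no time and is no camera call; for the wrist camera it gives the pose at the moment of the call.
- env.finish_job(): hands the job in, once; it reports no verdict.
Trained networks look in the newest picture that a camera, given by its name, has taken for a name from the list of things; names that differ only in an ending like _2 or _b are one class to them, and where a whole thing is asked for, a point or a joint stands for the part that bears it (a point fixed in the world has none). Each returns a list of dicts, best first, with "confidence" (0 to 1); they miss things now and then, are a little off and sometimes report something else, mostly with a low value. They report only what shows in the picture. A call takes as long as a camera call.
- env.outline_of(camera, query): "mask" (384x512 bool, what is visible of it) and "box" ([left, top, right, bottom] in pixels, round what is visible of it).
The state is a dict: "t": time; "q": joint angles; "qd": joint speeds; "joint_efforts": joint torques, N m; "tool_pos": TCP position; "orientation": TCP orientation; "contact_force": force on the tool from outside, world axes, zero at the start; "wrist_torque": the same for the moment, N m; "finger_gap": finger opening in m.
Only numpy, scipy, OpenCV 4.12 (cv2) and the standard library are available. Lean on these libraries where they do the work, as an engineer would, in place of code of your own. Each camera call takes 0.05 s, during which the arm holds its last target.

TASK

The blank in the lathe chuck is about to be finished: slide the tool rest along the bed, away from the headstock, until it is up against the stop at the end of the bed; then lay the bed board across both ways, centred under the blank, its grip rib at the end away from the headstock. The two cleats must straddle the bed and the deck lie flat on both ways; lower the board gently, do not drop it, do not knock the blank, and leave everything else on the bench where it is.

Things in the scene. Friction and masses are not known exactly. Their poses are not given: they have to be found in the camera images.
- lathe: Cream benchtop woodturning lathe, tailstock taken off, fixed across the bench ahead of the robot. Origin: on the bench under the bed's middle; x across the bed away from the robot, y along it towards the headstock, z up. Bed top: two flat steel ways along y, upper faces 105 mm above the bench, 112 mm wide over all (x -56 to 56), 44 mm gap between. Spindle axis 127 mm above the ways at x = 0.
- chuck_face (a point): Front of the lathe's dark chuck on the spindle axis, where the jaws begin (jaws reach 20 mm along -y, 43 mm out); axes as the lathe's. Chuck radius 47 mm, running 42 mm along +y from here; behind it (64 mm from here on) the headstock, a casting 200 mm long, 126 mm wide (plus controls 23 mm further towards the robot), its top 100 mm above this point.
- bed_stop (a point): Point on the ways' plane and bed's centre line, near the bed's end away from the headstock, where the tool-rest carriage's casting comes up against a small stop bolt and bar; axes as the lathe's.
- bed_mid (a point): Point on the plane of the ways' upper faces, on the bed's centre line, under the middle of the blank (58 mm along +y from the lathe's origin); axes as the lathe's. The centre of the bed board's deck underside belongs here.
- blank: Round wooden blank in the chuck, out over the bed on the spindle axis: radius 36 mm, from y = -43 mm (free end face) to +48 mm (chuck jaws) of its origin, which is on the axis above bed_mid; axes as the lathe's. Underside 91 mm above the ways. It is fixed. It overhangs the rib's final place: an upright gripper would hit it, so lean the tool towards lathe -y, 30 to 45 degrees from vertical.
- banjo (a joint): Tool-rest carriage's position along the bed (m): 0 with its middle 28 mm from bed_mid along -y, growing as it slides along lathe -y, away from the headstock, to 0.30 at the bed's stop. A cream casting on the ways, 56 mm along the bed, with boss, post and a dark T tool rest 110 mm long, top 124 mm above the ways, before the blank. Unclamped: slides with 3 to 6 N, stays where left.
- lever (a point): Middle of the black sleeve of the carriage's lever, a rod sticking out towards the robot along lathe -x, rising 14 degrees; sleeve 15 mm thick, 52 mm long, this point on its axis, 157 mm before the bed's centre line, 56 mm above the ways; axes as the lathe's. It does not turn; pinch it across (along lathe y) from above to pull the carriage along.
- bed_board: Bed board: white-faced deck 150 (x) by 160 (y) by 9 mm, below it two wooden cleats 14 mm thick, 16 mm deep, all along the edges at x = +-66 mm; a grip rib on top at the -y end. Cleats' inner faces 118 mm apart, 3 mm clear of each side of the bed. Origin: centre of the cleats' underside; z up. Starts on its cleats on the bench before the lathe, its yaw within 0.3 rad of zero. 0.16 to 0.25 kg.
- board_seat (a point): Centre of the deck's underside, 16 mm above the bed board's origin; axes as the board's. Goes onto bed_mid, the deck's underside flush on the ways.
- board_grip (a point): Grip point of the board's rib, 10 mm below its top, 26 mm above the deck's upper face, 60 mm from the board's centre along its -y. The rib is an upright hardwood block 42 mm along the board's y (from -80 to -38), 22 mm thick along x, 36 mm high on the deck; pinch it across x, the tool leaning towards the board's -y.
- disc_tray: Bystander: shallow open wooden tray of abrasive discs, 150 x 110 x 34 mm, origin centre of underside.
- tape_roll: Bystander: cardboard-coloured tape roll lying flat, 86 mm across, 25 mm high.
- chuck_key: Bystander: dark steel T-handled chuck key lying flat, 98 mm long along x from its origin at the middle of the 80 mm handle (y), about 15 mm high.
- wax_tin: Bystander: tin of wax, 74 mm across, 50 mm high.
- sanding_block: Bystander: cork sanding block, 110 x 65 x 32 mm.
- spare_blank: Bystander: dark round wood blank standing on end, 68 mm across, 98 mm high.

How it is judged (in metres and radians):
On the way, in this order (a step that is already met when the one before it is completed fails the run):
1. the tool rest has been slid up against the bed stop (within 15 mm) (value of joint banjo above 0.285 m), for 0.2 s.
2. the bed board lies across both ways under the blank (x of board_seat in the frame of bed_mid between -0.006 and 0.006 m and y of board_seat in the frame of bed_mid between -0.02 and 0.02 m and z of board_seat in the frame of bed_mid between -0.003 and 0.003 m and angle between bed_board's own z axis and vertical below 0.035 rad and angle between the x axis of bed_board and the x axis of lathe, either way round below 0.08 rad and y of board_grip in the frame of bed_mid below -0.03 m), for 0.2 s.
At the end, for the whole second after the job is handed in: Tool rest within 15 mm of the bed's stop. Bed board at rest flat on both ways (within 3 mm, tilt under 2 degrees), cleats astride the bed (within 6 mm of its centre line, square within 4.5 degrees), its middle within 20 mm of the blank's along the bed, rib at the end away from the headstock (all of step 2 and value of joint banjo above 0.285 m and linear speed of bed_board below 0.01 m/s and angular speed of bed_board below 0.05 rad/s); the robot touches nothing.
It fails at once if the blank is knocked (more than 5 N) (contact force between blank and anything else above 5 N).
It fails at once if the board is dropped onto the bed (faster than 0.4 m/s close to its seat) (distance between board_seat and bed_mid below 0.04 m and linear speed of bed_board above 0.4 m/s).
It fails at once if something else on the bench is disturbed (moved more than 30 mm) (distance of any of disc_tray, tape_roll, chuck_key, wax_tin, sanding_block, spare_blank from where it was at the start of the episode above 0.03 m).
It also fails if it takes over 72 s, if anything falls off the work surface, if the arm or the gripper's body presses on something with over 40 N, if the wrist force passes 120 N, or if a joint passes its speed limit or range.

## Working session

There is one attempt and no reset: what is moved stays moved. The work goes in short steps, Python scripts to look and compute and a tool call to move; the robot and the scene stay as the last step left them, time stands still between calls to the robot, and variables do not carry over. Pictures are saved under pics/ and viewed, and the job is handed in when it is done.

Besides the shell and the picture viewer there is one more tool, called after ">>>" as name(argument=value, ...) on one line, values as JSON. send_rows: Moves the arm, as the interface text tells. Its arguments: {"type":"object","properties":{"series":{"type":"array","items":{"type":"object","properties":{"slide":{"type":"array","items":{"type":"number","minimum":-1,"maximum":1}},"roll":{"type":"number","minimum":-1,"maximum":1}}}},"gripper":{"type":"number"}},"required":["series"]}

```bash
mkdir -p pics; cat > h.py <<'E'
import numpy as np, cv2
from station import env
from scipy.spatial.transform import Rotation as R
def save(name,img): cv2.imwrite('pics/'+name+'.png',img[:,:,::-1])
def cloud(info,depth):
    h,w=depth.shape
    u,v=np.meshgrid(np.arange(w),np.arange(h))
    K=np.array([[info['fx'],0,info['cx']],[0,info['fy'],info['cy']],[0,0,1.]])
    p=np.stack([u,v],-1).reshape(-1,1,2).astype(np.float64)
    n=cv2.undistortPoints(p,K,np.array([info['k1'],0,0,0,0.]),).reshape(h,w,2)
    c=np.dstack([n[...,0]*depth,n[...,1]*depth,depth])
    return c@np.array(info['rotation']).T+np.array(info['eye'])
def proj(info,P):
    c=(np.asarray(P)-np.array(info['eye']))@np.array(info['rotation'])
    n=c[...,:2]/c[...,2:]; r2=(n**2).sum(-1,keepdims=True); n=n*(1+info['k1']*r2)
    return n*[info['fx'],info['fy']]+[info['cx'],info['cy']]
E
python3 - <<'E'
from h import *
s=env.get_state(); print(s)
for c in ['scene','top','wrist']:
    info=env.camera_info(c); im,d=env.get_image(c); save(c+'0',im); np.savez('/tmp/'+c+'0.npz',im=im,d=d,P=cloud(info,d))
    print(c,info)
E
```

```text
{'t': 0.0, 'q': array([ 8.11354656e+01,  2.05914078e+01,  6.34318417e-01, -2.13830340e-02,
       -7.01365131e+01, -1.65094266e+01]), 'qd': array([-0.00681201, -0.01582072,  0.02161613,  0.01821792, -0.04179013,
        0.00406752]), 'joint_efforts': array([-2.68888016e-04, -5.82726502e+01,  2.93058944e+01,  6.99716717e+00,
        6.95528928e-03, -1.82381032e-04]), 'tool_pos': array([0.28903386, 0.60944133, 0.22562317]), 'orientation': array([-8.99926707e+01, -9.54562776e-02, -1.15381249e+02]), 'contact_force': array([ 0.06540483,  0.11817776, -0.38147467]), 'wrist_torque': array([-0.01732963, -0.05331864, -0.02316169]), 'finger_gap': 0.08789746559977377}Traceback (most recent call last):
  File "<stdin>", line 4, in <module>
  File "h.py", line 12, in cloud
    return c@np.array(info['rotation']).T+np.array(info['eye'])
           ~~~~~~~~~~~~~~~~~~~~~~~~~~~~~~^~~~~~~~~~~~~~~~~~~~~~
ValueError: operands could not be broadcast together with shapes (384,512) (3,)
```

```bash
python3 - <<'E'
from station import env
for c in ['scene','top','wrist']: print(c,env.camera_info(c))
E
```

```text
scene {'fx': 384.6292422118761, 'fy': 384.6292422118761, 'cx': 267.1202141618426, 'cy': 198.30954149872466, 'k1': -0.0160063659054004, 'eye': array([ 1.01744243, -0.8429943 ,  0.98803071]), 'rotation': array([-130.29649212,    0.83775555,   30.18384376])}
top {'fx': 382.26626376642537, 'fy': 382.26626376642537, 'cx': 252.77776590416966, 'cy': 188.8374714534327, 'k1': -0.12165384945398909, 'eye': array([ 0.34273591, -0.0317261 ,  1.49633162]), 'rotation': array([-171.6988023 ,    0.33507695,  -89.77632517])}
wrist {'fx': 339.1106622805549, 'fy': 339.1106622805549, 'cx': 258.63717570983545, 'cy': 191.22011442443042, 'k1': -0.038651570401143934, 'eye': array([0.36549013, 0.57278585, 0.38223723]), 'rotation': array([ 1.61974418e+02, -1.19679403e-01, -1.15394076e+02])}
```

```bash
sed -i "s/np.array(info\['rotation'\])/rm(info)/g" h.py; cat >> h.py <<'E'
def rm(info): return R.from_euler('xyz',info['rotation'],degrees=True).as_matrix()
def trm(s): return R.from_euler('xyz',s['orientation'],degrees=True).as_matrix()
E
python3 - <<'E'
from h import *
print(trm(env.get_state()).round(3))
for c in ['scene','top']:
    info=env.camera_info(c); im,d=env.get_image(c); save(c+'0',im); P=cloud(info,d); M={}
    for n in ['bed_board','lathe','banjo','lever','blank','board_grip']:
        for o in env.outline_of(c,n)[:2]:
            m=o['mask']&(d>0); p=P[m]; print(c,n,round(o['confidence'],2),np.array(o['box']).round(),m.sum(),np.median(p,0).round(3) if len(p) else '')
            M.setdefault(n,m)
    np.savez('/tmp/'+c+'0.npz',im=im,d=d,P=P,**{'m_'+k:v for k,v in M.items()})
E
```

```text
[[-0.429 -0.001  0.904]
 [-0.904 -0.002 -0.429]
 [ 0.002 -1.     0.   ]]
scene bed_board 0.63 [251. 117. 404. 328.] 10520 [0.732 0.067 0.116]
scene bed_board 0.61 [319. 166. 351. 203.] 751 [0.712 0.062 0.251]
scene lathe 0.87 [250. 116. 402. 326.] 10739 [0.732 0.067 0.115]
scene lathe 0.26 [228. 204. 283. 245.] 1339 [ 0.463 -0.005  0.024]
scene banjo 0.74 [274. 175. 342. 233.] 1066 [0.662 0.029 0.131]
scene lever 0.81 [275. 179. 341. 232.] 955 [0.666 0.028 0.131]
scene blank 0.78 [318. 164. 351. 201.] 745 [0.713 0.062 0.252]
scene board_grip 0.8 [225. 203. 283. 245.] 1418 [ 0.461 -0.001  0.024]
top bed_board 0.62 [220. 199. 268. 237.] 1607 [0.448 0.007 0.026]
top bed_board 0.55 [118. 227. 148. 255.] 469 [0.351 0.445 0.032]
top lathe 0.62 [120. 100. 332. 195.] 8295 [0.684 0.171 0.147]
top banjo 0.6 [218. 132. 248. 194.] 737 [0.643 0.037 0.136]
top banjo 0.36 [223. 194. 268. 238.] 1611 [0.448 0.007 0.026]
top lever 0.69 [220. 131. 249. 191.] 674 [0.641 0.037 0.137]
top blank 0.72 [200. 131. 233. 147.] 589 [0.696 0.096 0.261]
top blank 0.22 [225. 196. 264. 238.] 1602 [0.447 0.007 0.026]
top board_grip 0.86 [222. 197. 266. 236.] 1528 [0.448 0.007 0.026]
```

View pics/scene0.png

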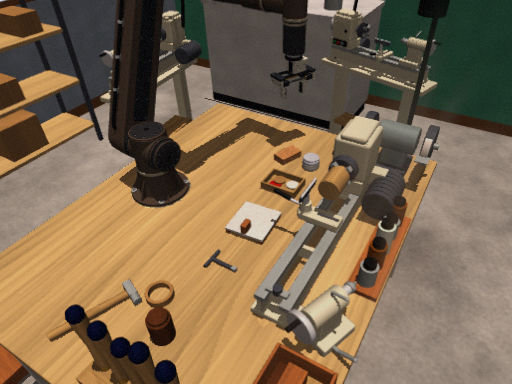

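View pics/top0.png

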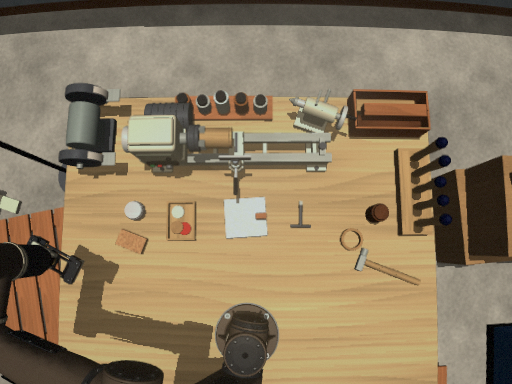

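```bash
python3 - <<'E'
from h import *
for c in ['top','scene']:
    Z=np.load(f'/tmp/{c}0.npz'); P=Z['P']; d=Z['d']
    # ways
    w=(d>0)&(np.abs(P[...,2]-.105)<.012)&(P[...,0]>.55)&(P[...,0]<.85)&(P[...,1]>-.35)&(P[...,1]<.2)
    q=P[w]; print(c,'ways',len(q),np.median(q[:,2]))
    for y in np.arange(-.3,.06,.03):
        s=q[np.abs(q[:,1]-y)<.008]
        if len(s): print(round(y,2),np.sort(s[:,0])[[0,-1]].round(3), np.unique(s[:,0].round(2)), s[:,2].mean().round(4))
    # blank
    b=Z['m_blank']; p=P[b]; p=p[p[:,2]>.2]; print('blank',p.min(0).round(3),p.max(0).round(3),np.percentile(p,98,axis=0).round(3))
    # board deck and rib
    m=(d>0)&(P[...,0]>.35)&(P[...,0]<.56)&(P[...,1]>-.12)&(P[...,1]<.12)
    dk=m&(np.abs(P[...,2]-.025)<.008); rb=m&(P[...,2]>.052)&(P[...,2]<.075)&(P[...,0]<.5)
    img=cv2.morphologyEx(dk.astype(np.uint8),cv2.MORPH_OPEN,np.ones((3,3)))
    p=P[img>0][:,:2].astype(np.float32); r=cv2.minAreaRect(p*1000); print('deck',r,np.median(P[dk][:,2]))
    p=P[rb]; print('rib',len(p),p.mean(0).round(4),cv2.minAreaRect((p[:,:2]*1000).astype(np.float32)))
    # lever
    l=(d>0)&(P[...,0]>.45)&(P[...,0]<.63)&(P[...,1]>-.05)&(P[...,1]<.12)&(P[...,2]>.13)&(P[...,2]<.2)
    for x in np.arange(.5,.63,.01):
        s=P[l&(np.abs(P[...,0]-x)<.005)]
        if len(s):print('lev',round(x,3),len(s),s.mean(0).round(4),s.max(0).round(4))
E
python3 - <<'E'
import cv2
a=cv2.imread('pics/top0.png')[90:250,180:345]; cv2.imwrite('pics/topcrop.png',cv2.resize(a,None,fx=4,fy=3.7,interpolation=2)[:600])
E
```

```text
top ways 1909 0.10476056636146214
-0.3 [0.653 0.811] [0.65 0.66 0.67 0.68 0.73 0.74 0.75 0.76 0.81] 0.1039
-0.27 [0.653 0.822] [0.65 0.66 0.67 0.68 0.69 0.7  0.71 0.72 0.73 0.74 0.75 0.76 0.82] 0.106
-0.24 [0.652 0.832] [0.65 0.66 0.67 0.68 0.69 0.73 0.74 0.75 0.76 0.83] 0.1043
-0.21 [0.651 0.76 ] [0.65 0.66 0.67 0.68 0.69 0.73 0.74 0.75 0.76] 0.1047
-0.18 [0.651 0.761] [0.65 0.66 0.67 0.68 0.69 0.73 0.74 0.75 0.76] 0.1044
-0.15 [0.651 0.76 ] [0.65 0.66 0.67 0.68 0.69 0.73 0.74 0.75 0.76] 0.1045
-0.12 [0.651 0.761] [0.65 0.66 0.67 0.68 0.73 0.74 0.75 0.76] 0.1046
-0.09 [0.651 0.76 ] [0.65 0.66 0.67 0.68 0.73 0.74 0.75 0.76] 0.1044
-0.06 [0.65  0.765] [0.65 0.66 0.67 0.68 0.73 0.74 0.75 0.76] 0.1049
-0.03 [0.65  0.765] [0.65 0.66 0.67 0.68 0.73 0.74 0.75 0.76] 0.1051
-0.0 [0.65 0.76] [0.65 0.68 0.73 0.74 0.75 0.76] 0.1047
0.03 [0.611 0.615] [0.61] 0.1114
blank [0.668 0.049 0.202] [0.735 0.155 0.273] [0.731 0.151 0.27 ]
deck ((448.62957763671875, 8.03240966796875), (149.90562438964844, 160.01705932617188), 4.231360912322998) 0.02528140750929686
rib 66 [ 0.4527 -0.0504  0.0609] ((453.29
[... 1902 characters left out ...]
40625), (21.347496032714844, 44.42008972167969), 6.620268821716309)
lev 0.52 3 [0.5229 0.0341 0.1708] [0.5247 0.0392 0.1722]
lev 0.53 14 [0.5303 0.0334 0.1698] [0.5348 0.0388 0.1755]
lev 0.54 13 [0.5403 0.0344 0.1671] [0.5444 0.0419 0.1728]
lev 0.55 14 [0.5499 0.0353 0.1645] [0.5543 0.0421 0.1697]
lev 0.56 14 [0.5605 0.0344 0.1617] [0.5649 0.0406 0.1684]
lev 0.57 13 [0.5706 0.0344 0.1593] [0.5744 0.039  0.166 ]
lev 0.58 14 [0.5797 0.0376 0.1559] [0.5847 0.0426 0.1641]
lev 0.59 8 [0.5897 0.0365 0.1536] [0.5923 0.0423 0.1576]
lev 0.6 8 [0.5991 0.0356 0.1521] [0.603  0.0382 0.1556]
lev 0.61 7 [0.6085 0.036  0.1488] [0.615  0.041  0.1533]
lev 0.62 13 [0.6213 0.0268 0.1455] [0.6249 0.0344 0.1598]
```

View pics/topcrop.png

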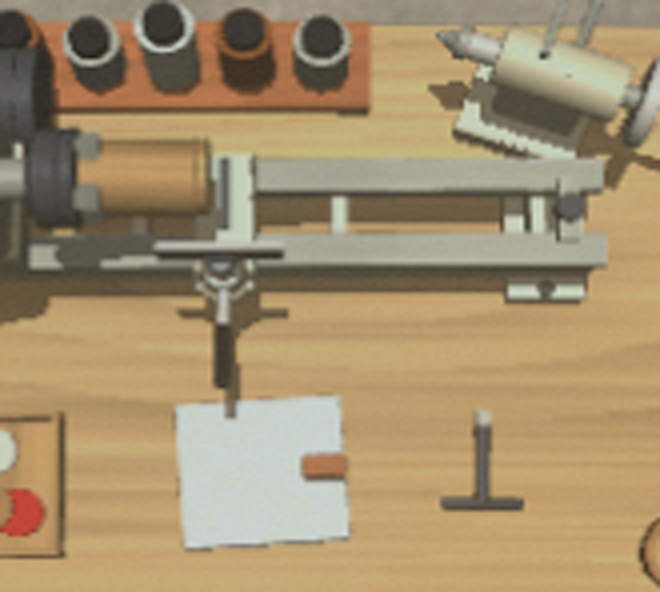

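>>> send_rows(gripper=0, series=[{"slide": [0,0,0],"roll": -1},{"slide": [0,0,0],"roll": -1},{"slide": [0,0,0],"roll": -1},{"slide": [0,0,0],"roll": -1},{"slide": [0,0,0],"roll": -1},{"slide": [0,0,0],"roll": -0.076},{"slide": [0.038,0,0.0175],"roll": 0},{"slide": [0.038,0,0.0175],"roll": 0},{"slide": [0.038,0,0.0175],"roll": 0},{"slide": [0.038,0,0.0175],"roll": 0},{"slide": [0.038,0,0.0175],"roll": 0},{"slide": [0.038,0,0.0175],"roll": 0}])

```text
t: 1.95
tool_pos: [0.3947, 0.3803, 0.2268]
orientation: [-90.0, 0.0, -90.1]
contact_force: [0.5, 0.5, -0.2]
finger_gap: 0.088
```

>>> send_rows(series=[{"slide": [0.038,0,0.0175],"roll": 0},{"slide": [0.038,0,0.0175],"roll": 0},{"slide": [0.038,0,0.0175],"roll": 0},{"slide": [0.038,0,0.0175],"roll": 0},{"slide": [0.038,0,0.0175],"roll": 0},{"slide": [0.038,0,0.0175],"roll": 0},{"slide": [0.038,0,0.0175],"roll": 0},{"slide": [0.038,0,0.0175],"roll": 0},{"slide": [0.038,0,0.0175],"roll": 0},{"slide": [0,0,0],"roll": 0},{"slide": [0,0,0],"roll": 0}])

```text
t: 3.05
tool_pos: [0.552, 0.0388, 0.2264]
orientation: [-90.0, -0.0, -90.2]
contact_force: [-0.3, -0.3, -0.3]
finger_gap: 0.0873
```

```bash
python3 - <<'E'
from h import *
s=env.get_state(); print(s['t'],s['tool_pos'],s['orientation'],s['q'],s['contact_force'])
info=env.camera_info('wrist'); im,d=env.get_image('wrist'); save('w1',im); P=cloud(info,d); np.savez('/tmp/w1.npz',im=im,d=d,P=P)
print(info['eye'],info['rotation'])
l=(d>0)&(P[...,0]>.45)&(P[...,0]<.63)&(P[...,1]>-.05)&(P[...,1]<.12)&(P[...,2]>.13)&(P[...,2]<.2)
for x in np.arange(.5,.63,.01):
        s=P[l&(np.abs(P[...,0]-x)<.005)]
        if len(s):print('lev',round(x,3),len(s),s.mean(0).round(4),s.min(0).round(4),s.max(0).round(4))
E
```

```text
3.05 [0.55196915 0.03883811 0.22637819] [-9.00167061e+01 -2.57675753e-03 -9.02448983e+01] [ 2.43026079e+01  9.13703658e+00 -1.48316958e+01 -5.02980045e-03
 -6.60475343e+01  6.54545361e+01] [-0.2692434  -0.32615702 -0.29991747]
[0.63653594 0.03782634 0.38293206] [ 1.61933177e+02 -4.26399889e-02 -9.02614759e+01]
lev 0.52 164 [0.5218 0.0383 0.1715] [0.5162 0.0308 0.1648] [0.525  0.0458 0.1747]
lev 0.53 306 [0.53   0.0386 0.1703] [0.525  0.0308 0.1643] [0.535  0.0457 0.1748]
lev 0.54 306 [0.54   0.0385 0.1679] [0.535  0.0315 0.1623] [0.545  0.0457 0.1714]
lev 0.55 313 [0.55   0.0385 0.1654] [0.545  0.0315 0.1599] [0.555  0.0455 0.1689]
lev 0.56 313 [0.56   0.0384 0.1628] [0.555  0.0314 0.1571] [0.565  0.0455 0.1665]
lev 0.57 322 [0.5701 0.0386 0.1602] [0.565  0.0314 0.153 ] [0.575  0.0462 0.1642]
lev 0.58 274 [0.5795 0.0387 0.157 ] [0.575  0.0314 0.152 ] [0.585  0.0453 0.1617]
lev 0.59 211 [0.5901 0.0386 0.1534] [0.5851 0.0341 0.1496] [0.595  0.0432 0.1566]
lev 0.6 218 [0.6001 0.0389 0.1514] [0.5952 0.0341 0.1473] [0.605  0.0439 0.1547]
lev 0.61 257 [0.6106 0.0389 0.1485] [0.6051 0.0258 0.13  ] [0.615  0.0506 0.1535]
lev 0.62 513 [0.6203 0.0388 0.1539] [0.6151 0.013  0.13  ] [0.625  0.0648 0.164 ]
```

View pics/w1.png

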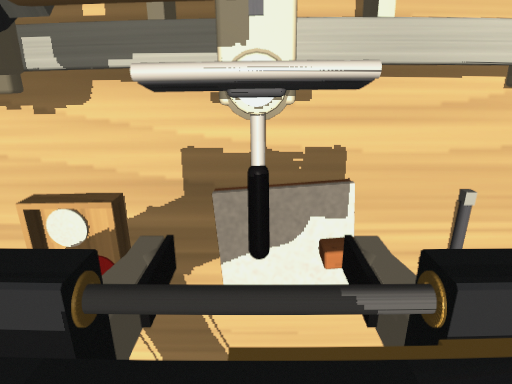

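>>> send_rows(series=[{"slide": [0,0.02,0],"roll": 0},{"slide": [0,0.02,0],"roll": 0},{"slide": [0,0.02,0],"roll": 0},{"slide": [0,0.014,0],"roll": 0},{"slide": [0,0.01,0],"roll": 0},{"slide": [0,0,0],"roll": 0}])

```text
t: 3.7
tool_pos: [0.5509, 0.0406, 0.1415]
orientation: [-90.1, -0.0, -89.9]
contact_force: [-0.2, 0.1, 0.3]
finger_gap: 0.0875
```

>>> send_rows(gripper=1, series=[{"slide": [0,0,0],"roll": 0},{"slide": [0,0,0],"roll": 0},{"slide": [0,0,0],"roll": 0},{"slide": [0,0,0],"roll": 0},{"slide": [0,0,0],"roll": 0},{"slide": [0,0,0],"roll": 0},{"slide": [0,0,0],"roll": 0},{"slide": [0,0,0],"roll": 0}])

```text
t: 4.5
tool_pos: [0.5518, 0.0399, 0.1426]
orientation: [-90.0, -0.0, -90.0]
contact_force: [0.2, 0.3, 0.7]
finger_gap: 0.0289
```

>>> send_rows(series=[{"slide": [0,0,0],"roll": 0},{"slide": [0,0,0],"roll": 0},{"slide": [0,0,0],"roll": 0},{"slide": [0,0,0],"roll": 0}])

```text
t: 4.9
tool_pos: [0.5518, 0.0398, 0.1425]
orientation: [-90.0, -0.0, -90.0]
contact_force: [0.8, -1.8, -0.3]
finger_gap: 0.0139
```

>>> send_rows(series=[{"slide": [0.01,0,0],"roll": 0},{"slide": [0.02,0,0],"roll": 0},{"slide": [0.02,0,0],"roll": 0},{"slide": [0.02,0,0],"roll": 0},{"slide": [0.02,0,0],"roll": 0},{"slide": [0.01,0,0],"roll": 0}])

```text
t: 5.5
tool_pos: [0.5526, -0.0603, 0.1426]
orientation: [-89.9, 0.1, -90.0]
contact_force: [3.5, 5.8, -2.9]
finger_gap: 0.014
```

>>> send_rows(series=[{"slide": [0.015,0,0],"roll": 0},{"slide": [0.02,0,0],"roll": 0},{"slide": [0.02,0,0],"roll": 0},{"slide": [0.02,0,0],"roll": 0},{"slide": [0.02,0,0],"roll": 0},{"slide": [0.02,0,0],"roll": 0},{"slide": [0.02,0,0],"roll": 0},{"slide": [0.01,0,0],"roll": 0},{"slide": [0.005,0,0],"roll": 0}])

```text
t: 6.4
tool_pos: [0.5538, -0.2103, 0.1426]
orientation: [-89.8, 0.0, -90.0]
contact_force: [7.6, 4.1, -2.9]
finger_gap: 0.0144
```

>>> send_rows(series=[{"slide": [0.003,0,0],"roll": 0},{"slide": [0.003,0,0],"roll": 0},{"slide": [0.003,0,0],"roll": 0},{"slide": [0.003,0,0],"roll": 0},{"slide": [0,0,0],"roll": 0}])

```text
t: 6.9
tool_pos: [0.5539, -0.2218, 0.1426]
orientation: [-89.8, 0.0, -90.0]
contact_force: [7.4, -0.3, -5.6]
finger_gap: 0.0141
```

>>> send_rows(series=[{"slide": [0.004,0,0],"roll": 0},{"slide": [0.004,0,0],"roll": 0},{"slide": [0.003,0,0],"roll": 0},{"slide": [0.002,0,0],"roll": 0},{"slide": [0,0,0],"roll": 0}])

```text
t: 7.4
tool_pos: [0.554, -0.2347, 0.1426]
orientation: [-89.8, 0.0, -90.0]
contact_force: [7.1, 1.1, -4.7]
finger_gap: 0.0143
```

>>> send_rows(series=[{"slide": [0.002,0,0],"roll": 0},{"slide": [0.002,0,0],"roll": 0},{"slide": [0.001,0,0],"roll": 0},{"slide": [0,0,0],"roll": 0}])

```text
t: 7.8
tool_pos: [0.554, -0.238, 0.1425]
orientation: [-89.8, 0.1, -90.0]
contact_force: [6.6, 11.1, -2.3]
finger_gap: 0.014
```

>>> send_rows(series=[{"slide": [0.002,0,0],"roll": 0},{"slide": [0.001,0,0],"roll": 0},{"slide": [0,0,0],"roll": 0}])

```text
t: 8.1
tool_pos: [0.554, -0.2382, 0.1425]
orientation: [-89.8, 0.3, -89.9]
contact_force: [5.1, 26.1, 3.6]
finger_gap: 0.014
```

```bash
python3 - <<'E'
from h import *
s=env.get_state(); print(s['t'],s['tool_pos'],s['contact_force'])
im,d=env.get_image('wrist'); save('w2',im)
E
```

```text
8.1 [ 0.55401048 -0.23815932  0.14252297] [ 5.09685889 26.07715884  3.6456569 ]
```

View pics/w2.png

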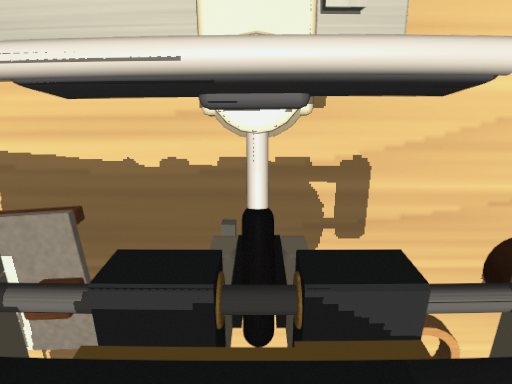

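>>> send_rows(gripper=0, series=[{"slide": [-0.003,0,0],"roll": 0},{"slide": [0,0,0],"roll": 0},{"slide": [0,0,0],"roll": 0},{"slide": [0,0,0],"roll": 0},{"slide": [0,0,0],"roll": 0},{"slide": [0,0,0],"roll": 0},{"slide": [0,0,0],"roll": 0}])

```text
t: 8.85
tool_pos: [0.5517, -0.2403, 0.1425]
orientation: [-90.0, -0.0, -90.0]
contact_force: [0.1, -0.4, -0.8]
finger_gap: 0.0648
```

>>> send_rows(series=[{"slide": [0,-0.01,0],"roll": 0},{"slide": [0,-0.02,0],"roll": 0},{"slide": [0,-0.03,0],"roll": 0},{"slide": [0,-0.03,0],"roll": 0},{"slide": [-0.035,0,-0.02],"roll": 0},{"slide": [-0.035,0,-0.02],"roll": 0},{"slide": [-0.035,0,-0.02],"roll": 0},{"slide": [-0.035,0,-0.02],"roll": 0},{"slide": [-0.035,0,-0.02],"roll": 0}])

```text
t: 9.75
tool_pos: [0.4511, -0.0641, 0.2334]
orientation: [-89.9, 0.0, -90.0]
contact_force: [0.5, 0.0, -0.4]
finger_gap: 0.0877
```

>>> send_rows(series=[{"slide": [0,0,0],"roll": 1},{"slide": [0,0,0],"roll": 1},{"slide": [0,0,0],"roll": 1},{"slide": [0,0,0],"roll": 1},{"slide": [0,0,0],"roll": 1},{"slide": [0,0,0],"roll": 1},{"slide": [0,0,0],"roll": 1},{"slide": [0,0,0],"roll": 1},{"slide": [0,0,0],"roll": 1}])

```text
t: 10.65
tool_pos: [0.452, -0.0652, 0.2335]
orientation: [-90.0, 0.0, -135.2]
contact_force: [-0.1, 0.9, -0.3]
finger_gap: 0.0877
```

>>> send_rows(series=[{"slide": [0,0,0],"roll": 1},{"slide": [0,0,0],"roll": 1},{"slide": [0,0,0],"roll": 1},{"slide": [0,0,0],"roll": 1},{"slide": [0,0,0],"roll": 1},{"slide": [0,0,0],"roll": 1},{"slide": [0,0,0],"roll": 1},{"slide": [0,0,0],"roll": 1},{"slide": [0,0,0],"roll": 0.16},{"slide": [0,0,0],"roll": 0},{"slide": [0,0,0],"roll": 0}])

```text
t: 11.75
tool_pos: [0.4519, -0.0651, 0.2329]
orientation: [-90.0, 0.0, -175.7]
contact_force: [0.3, 0.3, -0.5]
finger_gap: 0.0875
```

```bash
python3 - <<'E'
from h import *
s=env.get_state(); print(s['t'],s['tool_pos'],s['orientation'],s['q'],s['contact_force'])
info=env.camera_info('wrist'); im,d=env.get_image('wrist'); save('w3',im); P=cloud(info,d); np.savez('/tmp/w3.npz',im=im,d=d,P=P)
m=(d>0)&(P[...,0]>.35)&(P[...,0]<.56)&(P[...,1]>-.12)&(P[...,1]<.12)
dk=m&(np.abs(P[...,2]-.025)<.006); rb=m&(P[...,2]>.057)&(P[...,2]<.068)&(P[...,0]<.5)
p=P[dk]; print('deck',len(p),cv2.minAreaRect((p[:,:2]*1000).astype(np.float32)),np.median(p[:,2]))
p=P[rb]; print('rib',len(p),p.mean(0),cv2.minAreaRect((p[:,:2]*1000).astype(np.float32)))
im,d2=env.get_image('scene'); save('s3',im)
im,d2=env.get_image('top'); save('t3',im); P2=cloud(env.camera_info('top'),d2); np.savez('/tmp/t3.npz',P=P2,d=d2)
E
```

```text
11.75 [ 0.45190127 -0.06509943  0.23288173] [-9.00024873e+01  2.65353313e-02 -1.75678123e+02] [ 1.66459247e+01 -8.57253630e-01 -2.49733389e+01  3.54371196e-03
 -6.58574600e+01 -1.23254958e+01] [ 0.3024141   0.3104413  -0.49247022]
deck 15207 ((448.66363525390625, 5.3025970458984375), (150.5680389404297, 159.20181274414062), 4.028270244598389) 0.02342644990535714
rib 803 [ 0.45278322 -0.05375224  0.0592341 ] ((452.8760986328125, -53.44718933105469), (20.686279296875, 41.25445556640625), 4.640659332275391)
```

View pics/w3.png

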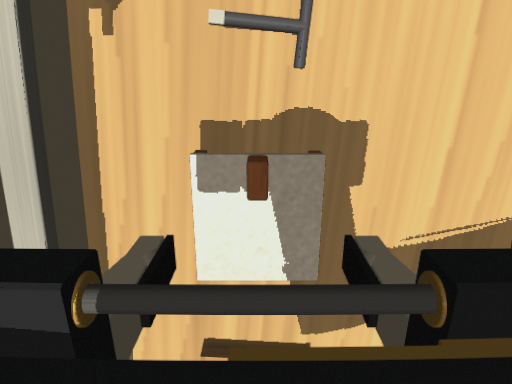

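View pics/s3.png

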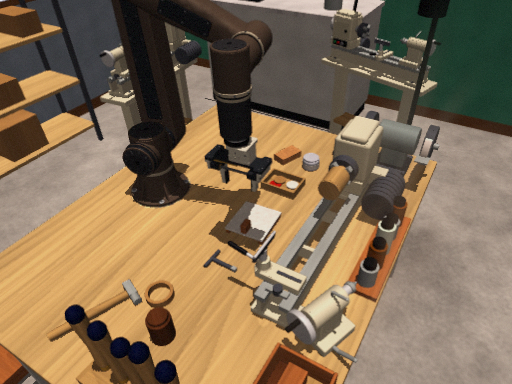

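```bash
python3 - <<'E'
from h import *
s=env.get_state(); T=trm(s); t=s['tool_pos']
allp=[]
for c in ['scene','top']:
    im,d=env.get_image(c); P=cloud(env.camera_info(c),d)[d>0]; allp.append(P)
    q=(P-t)@T
    q=q[(np.abs(q[:,0])<.2)&(np.abs(q[:,2])<.2)]
    print(c)
    for h in np.arange(0,.5,.02):
        k=q[(-q[:,1]>=h)&(-q[:,1]<h+.02)]
        if len(k)>3: print(h.round(2),len(k),'x',k[:,0].min().round(3),k[:,0].max().round(3),'z',k[:,2].min().round(3),k[:,2].max().round(3))
E
```

```text
scene
0.0 75 x -0.062 0.06 z -0.011 0.015
0.02 76 x -0.064 0.059 z -0.008 0.014
0.04 41 x -0.065 0.062 z -0.008 0.014
0.06 168 x -0.091 0.085 z -0.041 0.041
0.08 339 x -0.098 0.092 z -0.038 0.042
0.1 640 x -0.099 0.095 z -0.04 0.043
0.12 166 x -0.053 0.015 z -0.023 0.03
0.14 102 x -0.053 0.014 z -0.031 0.042
0.16 301 x -0.052 0.029 z -0.038 0.042
0.18 89 x -0.048 0.033 z -0.02 0.048
0.2 203 x -0.048 0.037 z -0.022 0.048
0.22 211 x -0.049 0.035 z -0.012 0.048
0.24 224 x -0.048 0.037 z -0.016 0.049
0.26 225 x -0.049 0.035 z -0.02 0.048
0.28 238 x -0.049 0.033 z -0.012 0.049
0.3 234 x -0.049 0.036 z -0.021 0.051
0.32 293 x -0.053 0.043 z -0.138 0.053
0.34 305 x -0.051 0.038 z -0.186 0.051
0.36 393 x -0.052 0.04 z -0.199 0.051
0.38 529 x -0.051 0.188 z -0.2 0.051
0.4 805 x -0.05 0.199 z -0.2 0.05
0.42 1120 x -0.05 0.198 z -0.2 0.052
0.44 757 x -0.042 0.2 z -0.196 0.042
0.46 384 x 0.113 0.2 z -0.194 -0.093
0.48 182 x 0.147 0.2 z -0.178 -0.105
top
0.04 4 x 0.044 0.044 z -0.008 0.001
0.08 132 x 0.036 0.083 z -0.04 0.038
0.1 318 x -0.096 0.096 z -0.04 0.039
0.2 8 x 0.043 0.045 z -0.012 0.013
0.32 37 x 0.026 0.05 z -0.013 0.043
0.34 5 x 0.037 0.048 z -0.001 0.031
0.36 16 x -0.023 0.069 z -0.143 0.021
0.38 231 x -0.038 0.108 z -0.197 0.009
0.4 1084 x -0.033 0.165 z -0.2 0.022
0.42 2205 x -0.049 0.195 z -0.2 0.047
0.44 1745 x -0.046 0.199 z -0.2 0.046
0.46 755 x 0.11 0.199 z -0.2 -0.098
0.48 747 x 0.144 0.2 z -0.195 -0.098
```

>>> send_rows(series=[{"slide": [-0.0018,0.03,0],"roll": 0},{"slide": [0,0.04,0],"roll": 0},{"slide": [0,0.04,0],"roll": 0},{"slide": [0,0.035,0],"roll": 0},{"slide": [0,0.03,0],"roll": 0},{"slide": [0,0.015,0],"roll": 0},{"slide": [0,0.01,0],"roll": 0},{"slide": [0,0,0],"roll": 0},{"slide": [0,0,0],"roll": 0}])

```text
t: 12.9
tool_pos: [0.4542, -0.0649, 0.0331]
orientation: [-90.0, 0.0, -175.8]
contact_force: [0.3, -0.1, -0.1]
finger_gap: 0.0877
```

>>> send_rows(gripper=1, series=[{"slide": [0,0,0],"roll": 0},{"slide": [0,0,0],"roll": 0},{"slide": [0,0,0],"roll": 0},{"slide": [0,0,0],"roll": 0},{"slide": [0,0,0],"roll": 0},{"slide": [0,0,0],"roll": 0},{"slide": [0,0,0],"roll": 0},{"slide": [0,0,0],"roll": 0},{"slide": [0,0,0],"roll": 0},{"slide": [0,0,0],"roll": 0},{"slide": [0,0,0],"roll": 0},{"slide": [0,0,0],"roll": 0}])

```text
t: 14.1
tool_pos: [0.4536, -0.065, 0.0325]
orientation: [-90.0, 0.0, -175.8]
contact_force: [0.2, 0.0, -0.6]
finger_gap: 0.0218
```

>>> send_rows(series=[{"slide": [0,-0.004,0],"roll": 0},{"slide": [0,-0.008,0],"roll": 0},{"slide": [0,-0.012,0],"roll": 0},{"slide": [0,-0.018,0],"roll": 0},{"slide": [0,-0.02,0],"roll": 0},{"slide": [0,-0.02,0],"roll": 0},{"slide": [0,-0.02,0],"roll": 0},{"slide": [0,-0.018,0],"roll": 0},{"slide": [0,-0.01,0],"roll": 0},{"slide": [0,-0.005,0],"roll": 0},{"slide": [0,0,0],"roll": 0}])

```text
t: 15.2
tool_pos: [0.4537, -0.0649, 0.1679]
orientation: [-90.0, 0.0, -175.8]
contact_force: [-0.5, 0.9, -2.5]
finger_gap: 0.022
```

```bash
python3 - <<'E'
from h import *
s=env.get_state(); print(s['t'],s['tool_pos'],s['orientation'],s['contact_force'],s['wrist_torque'])
info=env.camera_info('wrist'); im,d=env.get_image('wrist'); save('w4',im); P=cloud(info,d); np.savez('/tmp/w4.npz',im=im,d=d,P=P)
im,d2=env.get_image('scene'); save('s4',im)
E
```

```text
15.2 [ 0.45367679 -0.06489755  0.16790303] [-9.00149822e+01  4.33280659e-02 -1.75792154e+02] [-0.51655396  0.9160982  -2.4890361 ] [-0.00206071 -0.04023308  0.01550541]
```

View pics/w4.png

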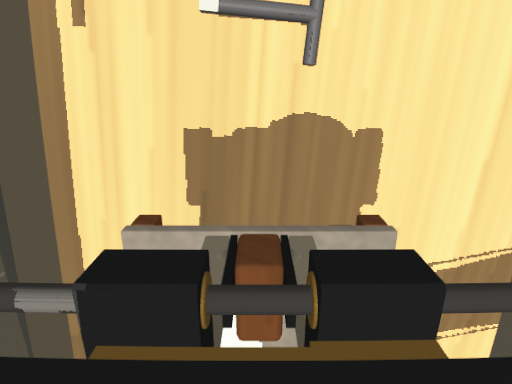

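View pics/s4.png

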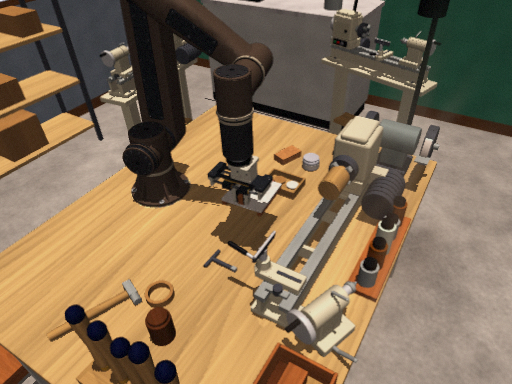

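```bash
python3 - <<'E'
from h import *
s=env.get_state(); T=trm(s); t=s['tool_pos']
for c in ['scene','top','wrist']:
    if c=='wrist': Z=np.load('/tmp/w4.npz'); P=Z['P'];d=Z['d'];im=Z['im']
    else: im,d=env.get_image(c); P=cloud(env.camera_info(c),d)
    bright=(im.min(2)>150)
    m=(d>0)&(np.abs(P[...,2]-.16)<.025)&(P[...,0]>.35)&(P[...,0]<.56)&(P[...,1]>-.1)&(P[...,1]<.12)
    if c!='wrist': m&=bright
    p=P[m]
    if len(p)<10: print(c,len(p)); continue
    for i in range(4):
        A=np.c_[p[:,:2]-p[:,:2].mean(0),np.ones(len(p))]; k,*_=np.linalg.lstsq(A,p[:,2],rcond=None); r=p[:,2]-A@k; p=p[np.abs(r)<.004] if len(p[np.abs(r)<.004])>10 else p
    print(c,len(p),k,p.min(0).round(3),p.max(0).round(3))
# ways from w1 (wrist) 
Z=np.load('/tmp/w1.npz'); P=Z['P'];d=Z['d']
w=(d>0)&(np.abs(P[...,2]-.105)<.006)&(P[...,0]>.6); q=P[w]; print('w1 ways',len(q))
for y in np.arange(-.16,.2,.04):
    k=q[np.abs(q[:,1]-y)<.01]
    if len(k): print(y.round(2),k[:,0].min().round(4),k[:,0].max().round(4),np.median(k[:,2]).round(4))
E
```

```text
scene 207 [ 0.02498491 -0.00270863  0.15821068] [ 0.454 -0.03   0.154] [0.526 0.09  0.162]
top 0
wrist 4416 [ 0.00103348 -0.00188367  0.15874636] [ 0.379 -0.08   0.157] [0.529 0.006 0.163]
w1 ways 18849
-0.16 0.6504 0.6843 0.1034
-0.12 0.6505 0.6842 0.1036
-0.08 0.6495 0.6834 0.1035
-0.04 0.6528 0.6839 0.1035
0.0 0.652 0.6831 0.1035
0.08 0.6516 0.6819 0.1034
0.12 0.6513 0.6825 0.1034
0.16 0.6477 0.6821 0.1033
```

>>> send_rows(series=[{"slide": [0,0,0],"roll": 0.4},{"slide": [0,0,0],"roll": 0.38},{"slide": [-0.013,0,0],"roll": 0},{"slide": [-0.025,0,0],"roll": 0},{"slide": [-0.03,0,0],"roll": 0},{"slide": [-0.035,0,0],"roll": 0},{"slide": [-0.035,0,0],"roll": 0},{"slide": [-0.035,0,0],"roll": 0},{"slide": [-0.035,0,0],"roll": 0},{"slide": [-0.025,0,0],"roll": 0},{"slide": [-0.015,0,0],"roll": 0},{"slide": [-0.005,0,0],"roll": 0}])

```text
t: 16.6
tool_pos: [0.7082, -0.0638, 0.1652]
orientation: [-90.0, -0.1, -179.7]
contact_force: [-1.0, 0.4, -1.9]
finger_gap: 0.0219
```

>>> send_rows(series=[{"slide": [0,0,0],"roll": 0},{"slide": [0,0,0],"roll": 0},{"slide": [0,0,0],"roll": 0}])

```text
t: 16.9
tool_pos: [0.706, -0.0636, 0.1678]
orientation: [-90.0, -0.0, -179.7]
contact_force: [0.2, 0.3, -2.1]
finger_gap: 0.0217
```

```bash
python3 - <<'E'
from h import *
s=env.get_state(); print(s['t'],s['tool_pos'],s['orientation'],s['contact_force'],s['wrist_torque'])
for c in ['wrist','scene','top']:
    info=env.camera_info(c); im,d=env.get_image(c); save(c[0]+'5',im); P=cloud(info,d); np.savez(f'/tmp/{c}5.npz',im=im,d=d,P=P)
    print(c)
    v=(d>0)
    for nm,z0,ys in [('deck',.159,np.arange(-.07,.05,.02)),('ways',.104,np.arange(-.18,-.05,.02))]:
        q=P[v&(np.abs(P[...,2]-z0)<.006)&(P[...,0]>.6)&(P[...,0]<.8)]
        for y in ys:
            k=q[np.abs(q[:,1]-y)<.008]
            if len(k)>5:
                xs=np.sort(k[:,0]); g=np.where(np.diff(xs)>.008)[0]
                print(nm,y.round(2),len(k),[(a[0].round(4),a[-1].round(4)) for a in np.split(xs,g+1)],np.median(k[:,2]).round(4))
E
```

```text
16.9 [ 0.7060327  -0.0636251   0.16775771] [-9.00044386e+01 -2.08054378e-03 -1.79680133e+02] [ 0.19150411  0.3412312  -2.06172752] [-0.02163903 -0.08745807 -0.00603363]
wrist
deck -0.07 4483 [(np.float64(0.6308), np.float64(0.7809))] 0.1583
deck -0.01 362 [(np.float64(0.6832), np.float64(0.6923)), (np.float64(0.7193), np.float64(0.7278))] 0.1585
deck 0.01 289 [(np.float64(0.6822), np.float64(0.7293))] 0.1583
ways -0.18 3282 [(np.float64(0.6505), np.float64(0.6848)), (np.float64(0.7282), np.float64(0.7628))] 0.1034
ways -0.16 2988 [(np.float64(0.6506), np.float64(0.6846)), (np.float64(0.7286), np.float64(0.7626))] 0.1034
ways -0.14 2788 [(np.float64(0.6501), np.float64(0.6845)), (np.float64(0.7285), np.float64(0.7621))] 0.1034
ways -0.12 2594 [(np.float64(0.6501), np.float64(0.6844)), (np.float64(0.7282), np.float64(0.7625))] 0.1034
ways -0.1 2415 [(np.float64(0.65), np.float64(0.6841)), (np.float64(0.7281), np.float64(0.7622))] 0.1034
ways -0.08 2218 [(np.float64(0.6499), np.float64(0.6842)), (np.float64(0.7279), np.float64(0.7622))] 0.1034
ways -0.06 2052 [(np.float64(0.6496), np.fl
[... 1715 characters left out ...]
.float64(0.663), np.float64(0.7117)), (np.float64(0.7228), np.float64(0.7341))] 0.1606
deck -0.01 145 [(np.float64(0.6308), np.float64(0.7688))] 0.1602
deck 0.01 152 [(np.float64(0.6313), np.float64(0.766))] 0.1607
deck 0.03 162 [(np.float64(0.6308), np.float64(0.7612))] 0.1606
ways -0.18 83 [(np.float64(0.6508), np.float64(0.6858)), (np.float64(0.7292), np.float64(0.7599))] 0.1048
ways -0.16 67 [(np.float64(0.6508), np.float64(0.6858)), (np.float64(0.7296), np.float64(0.7594))] 0.1048
ways -0.14 70 [(np.float64(0.6498), np.float64(0.682)), (np.float64(0.7286), np.float64(0.7601))] 0.1051
ways -0.12 69 [(np.float64(0.651), np.float64(0.6815)), (np.float64(0.7284), np.float64(0.7592))] 0.1049
```

View pics/w5.png

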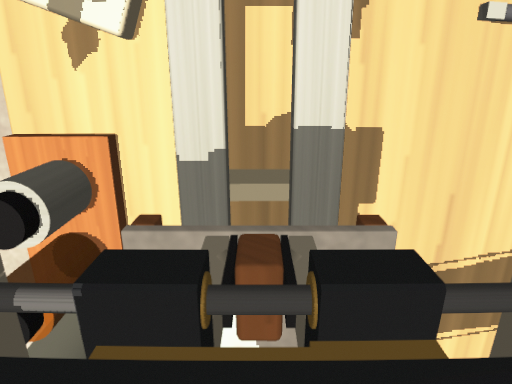

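View pics/s5.png

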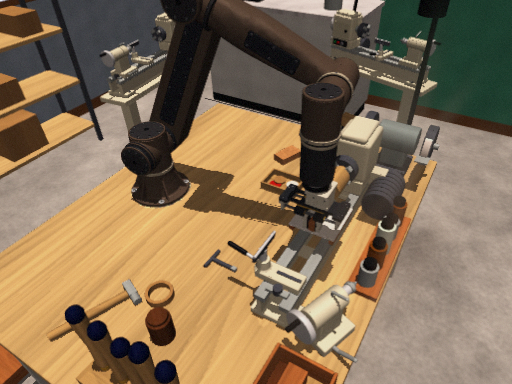

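>>> send_rows(series=[{"slide": [0.001,0,0],"roll": -0.03},{"slide": [0,0.01,0],"roll": 0},{"slide": [0,0.008,0],"roll": 0},{"slide": [0,0.006,0],"roll": 0},{"slide": [0,0.004,0],"roll": 0},{"slide": [0,0.004,0],"roll": 0},{"slide": [0,0.004,0],"roll": 0},{"slide": [0,0.003,0],"roll": 0},{"slide": [0,0.002,0],"roll": 0},{"slide": [0,0,0],"roll": 0},{"slide": [0,0,0],"roll": 0}])

```text
t: 18.15
tool_pos: [0.7058, -0.0636, 0.1267]
orientation: [-90.0, 0.0, -179.5]
contact_force: [0.4, 0.7, -1.7]
finger_gap: 0.0218
```

```bash
python3 - <<'E'
from h import *
s=env.get_state(); print(s['t'],s['tool_pos'],s['orientation'],s['contact_force'],s['wrist_torque'])
for c in ['wrist','scene']:
    info=env.camera_info(c); im,d=env.get_image(c); save(c[0]+'6',im); P=cloud(info,d)
    print(c)
    v=(d>0)
    for nm,z0,ys in [('deck',.117,np.arange(-.07,.0,.02)),('ways',.104,np.arange(-.16,-.08,.02))]:
        q=P[v&(np.abs(P[...,2]-z0)<.005)&(P[...,0]>.6)&(P[...,0]<.8)]
        for y in ys:
            k=q[np.abs(q[:,1]-y)<.008]
            if len(k)>5:
                xs=np.sort(k[:,0]); g=np.where(np.diff(xs)>.008)[0]
                print(nm,y.round(2),len(k),[(a[0].round(4),a[-1].round(4)) for a in np.split(xs,g+1)],np.median(k[:,2]).round(4))
    if c=='scene': cv2.imwrite('pics/s6c.png',cv2.resize(im[130:290,230:430,::-1],None,fx=4,fy=3.7))
E
```

```text
18.15 [ 0.70575355 -0.06362833  0.12672991] [-8.99982575e+01  1.56404416e-02 -1.79539198e+02] [ 0.41950534  0.68342772 -1.70660817] [-0.09302607 -0.05109597 -0.04041495]
wrist
deck -0.07 4384 [(np.float64(0.631), np.float64(0.7811))] 0.1172
deck -0.01 363 [(np.float64(0.6833), np.float64(0.6924)), (np.float64(0.7189), np.float64(0.7273))] 0.1174
ways -0.16 4570 [(np.float64(0.6505), np.float64(0.6845)), (np.float64(0.7283), np.float64(0.7627))] 0.1034
ways -0.14 4155 [(np.float64(0.65), np.float64(0.6845)), (np.float64(0.7283), np.float64(0.7625))] 0.1033
ways -0.12 3786 [(np.float64(0.6498), np.float64(0.6844)), (np.float64(0.728), np.float64(0.7622))] 0.1034
ways -0.1 3464 [(np.float64(0.6495), np.float64(0.6842)), (np.float64(0.728), np.float64(0.7622))] 0.1034
scene
deck -0.07 156 [(np.float64(0.6335), np.float64(0.7824))] 0.1172
deck -0.05 108 [(np.float64(0.6332), np.float64(0.67)), (np.float64(0.7301), np.float64(0.7822))] 0.1182
deck -0.03 79 [(np.float64(0.6331), np.float64(0.6591)), (np.float64(0.7256), np.float64(0.7822))] 0.1175
deck -0.01 25 [(np.float64(0.6812), np.float64(0.6812)), (np.float64(0.7274), np.float64(0.7614)), (np.float64(0.7755), np.float64(0.782))] 0.1166
ways -0.16 97 [(np.float64(0.6533), np.float64(0.6858)), (np.float64(0.7309), np.float64(0.764))] 0.1036
ways -0.14 99 [(np.float64(0.6539), np.float64(0.6845)), (np.float64(0.7306), np.float64(0.7638))] 0.1034
ways -0.12 84 [(np.float64(0.6526), np.float64(0.6857)), (np.float64(0.7319), np.float64(0.764))] 0.1039
ways -0.1 92 [(np.float64(0.6529), np.float64(0.6864)), (np.float64(0.7292), np.float64(0.7636))] 0.1033
```

View pics/w6.png

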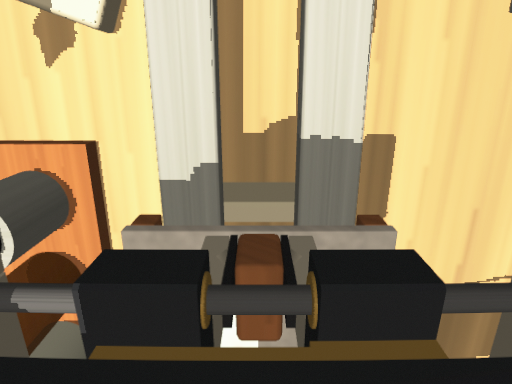

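View pics/s6c.png

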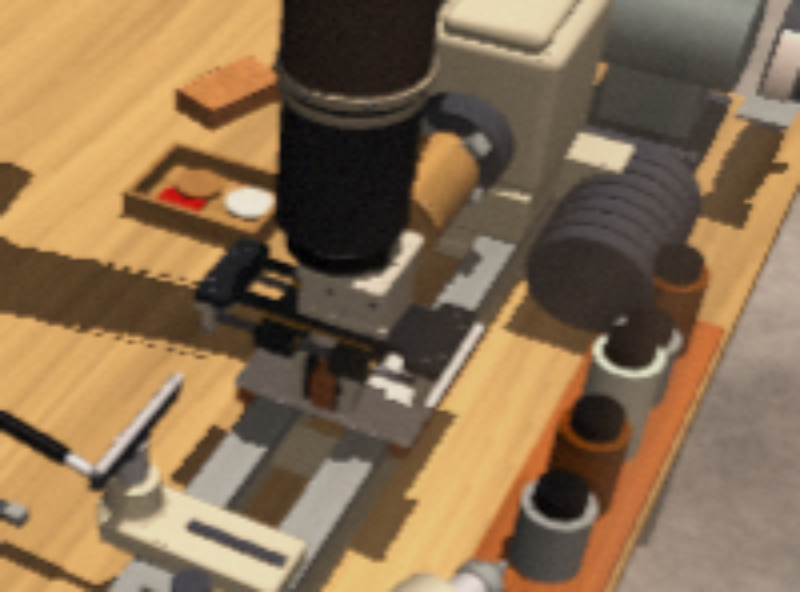

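>>> send_rows(series=[{"slide": [0,0,-0.006],"roll": 0},{"slide": [0,0,-0.01],"roll": 0},{"slide": [0,0,-0.012],"roll": 0},{"slide": [0,0,-0.012],"roll": 0},{"slide": [0,0,-0.01],"roll": 0},{"slide": [0,0,-0.006],"roll": 0},{"slide": [0,0,-0.003],"roll": 0},{"slide": [0,0,0],"roll": 0},{"slide": [0,0,0],"roll": 0}])

```text
t: 19.15
tool_pos: [0.7051, -0.0048, 0.1266]
orientation: [-90.0, -0.0, -179.5]
contact_force: [-0.0, -0.9, -1.5]
finger_gap: 0.022
```

>>> send_rows(series=[{"slide": [0,0.002,0],"roll": 0},{"slide": [0,0.001,0],"roll": 0},{"slide": [0,0.001,0],"roll": 0},{"slide": [0,0,0],"roll": 0},{"slide": [0,0,0],"roll": 0}])

```text
t: 19.65
tool_pos: [0.7052, -0.0047, 0.1225]
orientation: [-90.0, -0.0, -179.5]
contact_force: [0.6, 0.7, -1.3]
finger_gap: 0.0215
```

```bash
python3 - <<'E'
from h import *
s=env.get_state(); print(s['t'],s['tool_pos'],s['orientation'],s['contact_force'],s['wrist_torque'])
for c in ['wrist','scene','top']:
    info=env.camera_info(c); im,d=env.get_image(c); save(c[0]+'7',im); P=cloud(info,d)
    print(c)
    v=(d>0)
    for nm,z0,ys in [('deck',.113,np.arange(-.01,.16,.02)),('ways',.104,np.arange(-.12,-.02,.02))]:
        q=P[v&(np.abs(P[...,2]-z0)<.0045)&(P[...,0]>.6)&(P[...,0]<.8)]
        for y in ys:
            k=q[np.abs(q[:,1]-y)<.008]
            if len(k)>5:
                xs=np.sort(k[:,0]); g=np.where(np.diff(xs)>.008)[0]
                print(nm,y.round(2),len(k),[(a[0].round(4),a[-1].round(4)) for a in np.split(xs,g+1)],np.median(k[:,2]).round(4),'ymin',k[:,1].min().round(4))
    if c=='scene': cv2.imwrite('pics/s7c.png',cv2.resize(im[130:290,230:430,::-1],None,fx=4,fy=3.7))
E
```

```text
19.65 [ 0.70515198 -0.00474418  0.12249962] [-8.99967366e+01 -3.86346059e-03 -1.79548628e+02] [ 0.60693901  0.68052789 -1.27987054] [ 0.00432031 -0.08450348  0.04556021]
wrist
deck -0.01 4339 [(np.float64(0.6304), np.float64(0.7802))] 0.1131 ymin -0.0148
deck 0.05 406 [(np.float64(0.6821), np.float64(0.6918)), (np.float64(0.7183), np.float64(0.7275))] 0.1132 ymin 0.042
deck 0.07 194 [(np.float64(0.6812), np.float64(0.7282))] 0.1129 ymin 0.062
ways -0.12 4857 [(np.float64(0.6503), np.float64(0.6843)), (np.float64(0.7277), np.float64(0.7624))] 0.1034 ymin -0.1275
ways -0.1 4762 [(np.float64(0.6499), np.float64(0.6841)), (np.float64(0.7278), np.float64(0.7626))] 0.1034 ymin -0.108
ways -0.08 4278 [(np.float64(0.6499), np.float64(0.6841)), (np.float64(0.7278), np.float64(0.7622))] 0.1034 ymin -0.088
ways -0.06 3950 [(np.float64(0.6495), np.float64(0.6839)), (np.float64(0.7276), np.float64(0.7616))] 0.1034 ymin -0.068
ways -0.04 3569 [(np.float64(0.6494), np.float64(0.6838)), (np.float64(0.7275), np.float64(0.7614))] 0.1034 ymin -0.048
scene
deck -0.01 147 [(np.float64(0.6324), np.float64
[... 2088 characters left out ...]
loat64(0.6984))] 0.1145 ymin 0.1223
deck 0.15 33 [(np.float64(0.6293), np.float64(0.6974))] 0.1143 ymin 0.1429
ways -0.12 66 [(np.float64(0.6506), np.float64(0.6813)), (np.float64(0.728), np.float64(0.7603))] 0.1047 ymin -0.1278
ways -0.1 60 [(np.float64(0.6504), np.float64(0.6819)), (np.float64(0.7284), np.float64(0.7601))] 0.104 ymin -0.106
ways -0.08 59 [(np.float64(0.6504), np.float64(0.6819)), (np.float64(0.7279), np.float64(0.7595))] 0.1046 ymin -0.0869
ways -0.06 71 [(np.float64(0.6507), np.float64(0.6823)), (np.float64(0.7277), np.float64(0.7634))] 0.1041 ymin -0.068
ways -0.04 24 [(np.float64(0.6504), np.float64(0.6822)), (np.float64(0.7275), np.float64(0.7418))] 0.1044 ymin -0.0455
```

View pics/s7c.png

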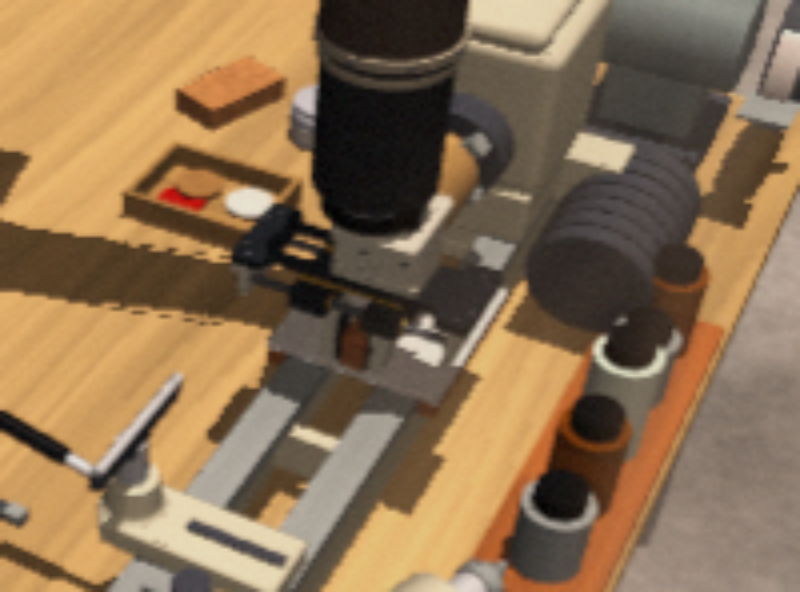

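>>> send_rows(series=[{"slide": [0,0.0007,0],"roll": 0},{"slide": [0,0.0007,0],"roll": 0},{"slide": [0,0,0],"roll": 0},{"slide": [0,0,0],"roll": 0}])

```text
t: 20.2
tool_pos: [0.7052, -0.0046, 0.1216]
orientation: [-90.0, 0.0, -179.5]
contact_force: [-1.9, 0.5, 2.7]
finger_gap: 0.0215
```

>>> send_rows(gripper=0, series=[{"slide": [0,0,0],"roll": 0},{"slide": [0,0,0],"roll": 0},{"slide": [0,0,0],"roll": 0},{"slide": [0,0,0],"roll": 0},{"slide": [0,0,0],"roll": 0},{"slide": [0,0,0],"roll": 0},{"slide": [0,0,0],"roll": 0}])

```text
t: 20.9
tool_pos: [0.7052, -0.0046, 0.1212]
orientation: [-90.0, 0.0, -179.5]
contact_force: [-0.7, 0.5, -0.4]
finger_gap: 0.0722
```

>>> send_rows(series=[{"slide": [0,0,0.01],"roll": 0},{"slide": [0,0,0.015],"roll": 0},{"slide": [0,0,0.01],"roll": 0},{"slide": [0,0,0],"roll": 0}])

```text
t: 21.3
tool_pos: [0.7053, -0.0418, 0.1211]
orientation: [-90.0, -0.0, -179.7]
contact_force: [-0.8, -0.4, 0.2]
finger_gap: 0.0874
```

>>> send_rows(gripper=1, series=[{"slide": [0,0,0],"roll": 0},{"slide": [0,0,0],"roll": 0},{"slide": [0,0,0],"roll": 0},{"slide": [0,0,0],"roll": 0},{"slide": [0,0,0],"roll": 0},{"slide": [0,0,0],"roll": 0},{"slide": [0,0,0],"roll": 0},{"slide": [0,0,0],"roll": 0},{"slide": [0,0,0],"roll": 0},{"slide": [0,0,0],"roll": 0},{"slide": [0,0,0],"roll": 0},{"slide": [0,0,0],"roll": 0}])

```text
t: 22.5
tool_pos: [0.7054, -0.0396, 0.1212]
orientation: [-90.0, -0.0, -179.5]
contact_force: [-0.0, -0.5, 0.3]
finger_gap: 0.0012
```

```bash
cat > m.py <<'E'
from h import *
import sys
tag=sys.argv[1]
s=env.get_state(); print(s['t'],s['tool_pos'],s['orientation'],s['contact_force'],s['finger_gap'])
for c in ['wrist','scene']:
    info=env.camera_info(c); im,d=env.get_image(c); save(c[0]+tag,im); P=cloud(info,d)
    print(c)
    v=(d>0)
    q=P[v&(np.abs(P[...,2]-.1125)<.004)&(P[...,0]>.6)&(P[...,0]<.8)&(P[...,1]>-.04)&(P[...,1]<.2)]
    e=[(x,q[np.abs(q[:,0]-x)<.006][:,1].min().round(4)) for x in (.645,.66,.745,.76) if (np.abs(q[:,0]-x)<.006).any()]
    print('edge y',e)
    k=q[q[:,1]<.03]; print('deck x',k[:,0].min(),k[:,0].max())
    if len(q)>30:
        A=np.c_[q[:,:2]-[.706,.07],np.ones(len(q))]; f,*_=np.linalg.lstsq(A,q[:,2],rcond=None); print('plane',f.round(4))
    w=P[v&(np.abs(P[...,2]-.1035)<.002)&(P[...,0]>.64)&(P[...,0]<.77)&(P[...,1]>-.16)&(P[...,1]<-.04)]
    print('ways z',np.median(w[:,2]))
    if c=='scene': cv2.imwrite('pics/sc'+tag+'.png',cv2.resize(im[130:290,230:430,::-1],None,fx=4,fy=3.7))
E
python3 m.py 8
```

```text
22.5 [ 0.70542904 -0.03963642  0.12117199] [-8.99996244e+01 -2.93380383e-04 -1.79542048e+02] [-0.04883961 -0.46168573  0.34653782] 0.0011615805969125022
wrist
edge y []
deck x 0.7044517119523265 0.7044517119523265
ways z 0.10340692506105706
scene
edge y [(0.645, np.float64(-0.0149)), (0.66, np.float64(-0.0166)), (0.745, np.float64(-0.0168)), (0.76, np.float64(-0.0136))]
deck x 0.6316722565726498 0.7824071504852562
plane [0.0051 0.0016 0.1124]
ways z 0.10354421473453967
```

View pics/w8.png

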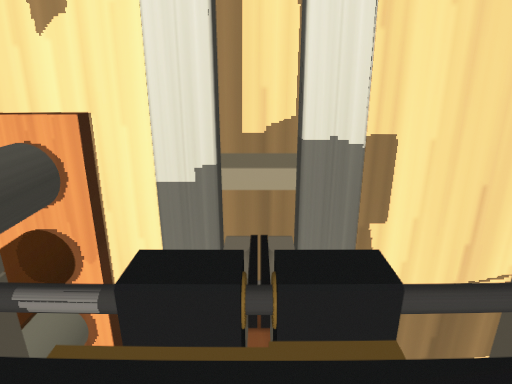

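View pics/sc8.png

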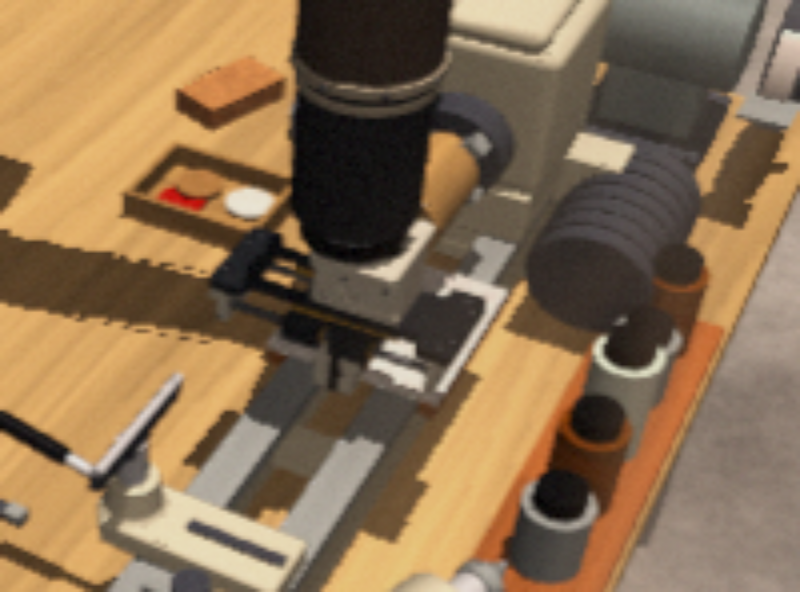

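>>> send_rows(series=[{"slide": [0,0,-0.004],"roll": 0},{"slide": [0,0,-0.004],"roll": 0},{"slide": [0,0,-0.003],"roll": 0},{"slide": [0,0,-0.002],"roll": 0},{"slide": [0,0,-0.002],"roll": 0},{"slide": [0,0,-0.002],"roll": 0},{"slide": [0,0,-0.002],"roll": 0},{"slide": [0,0,-0.002],"roll": 0},{"slide": [0,0,-0.002],"roll": 0},{"slide": [0,0,-0.002],"roll": 0},{"slide": [0,0,-0.0015],"roll": 0},{"slide": [0,0,0],"roll": 0}])

```text
t: 23.8
tool_pos: [0.7052, -0.0128, 0.1211]
orientation: [-90.0, 0.0, -179.5]
contact_force: [-0.3, -0.3, -0.3]
finger_gap: 0.0004
```

```bash
python3 m.py 9
```

```text
23.8 [ 0.705234  -0.0127946  0.1211263] [-9.00085288e+01  1.87266310e-03 -1.79530246e+02] [-0.25029835 -0.32857885 -0.25297671] 0.0003932512189872815
wrist
edge y []
deck x 0.6302125186514689 0.7802019655110409
plane [-0.0021  0.4224  0.1417]
ways z 0.10339600040014607
scene
edge y [(0.645, np.float64(-0.002)), (0.66, np.float64(-0.0046)), (0.745, np.float64(-0.0089)), (0.76, np.float64(-0.0025))]
deck x 0.6324778327428319 0.7819432048660676
plane [-5.000e-04 -1.000e-04  1.127e-01]
ways z 0.10363744393331997
```

View pics/sc9.png

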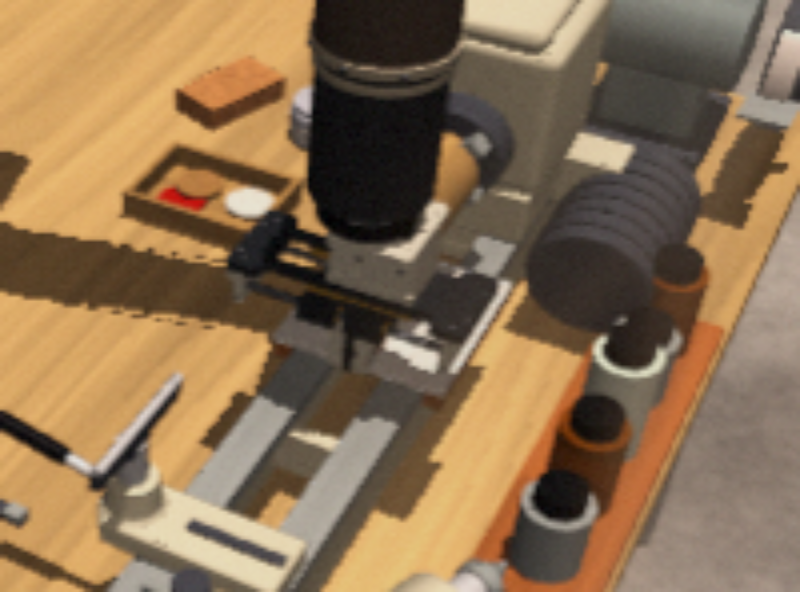

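>>> send_rows(series=[{"slide": [0,0,-0.002],"roll": 0},{"slide": [0,0,-0.002],"roll": 0},{"slide": [0,0,-0.001],"roll": 0},{"slide": [0,0,0],"roll": 0},{"slide": [0,0,0.005],"roll": 0},{"slide": [0,0,0.02],"roll": 0},{"slide": [0,0,0.025],"roll": 0},{"slide": [0,0,0.02],"roll": 0},{"slide": [0,0,0],"roll": 0}])

```text
t: 24.8
tool_pos: [0.7054, -0.0816, 0.121]
orientation: [-90.0, -0.0, -179.7]
contact_force: [0.7, 0.0, -0.9]
finger_gap: 0.0004
```

>>> send_rows(series=[{"slide": [0,-0.03,0],"roll": 0},{"slide": [0,-0.04,0],"roll": 0},{"slide": [0,-0.04,0],"roll": 0},{"slide": [0,-0.04,0],"roll": 0},{"slide": [0,-0.02,0],"roll": 0},{"slide": [0.03,0,0],"roll": 0},{"slide": [0.04,0,0],"roll": 0},{"slide": [0.04,0,0],"roll": 0},{"slide": [0.04,0,0],"roll": 0},{"slide": [0.04,0,0],"roll": 0},{"slide": [0.02,0,0],"roll": 0},{"slide": [0,0,0],"roll": 0}])

```text
t: 26.0
tool_pos: [0.4935, -0.0802, 0.2925]
orientation: [-90.1, 0.1, -179.6]
contact_force: [0.4, -0.3, 1.1]
finger_gap: 0.0007
```

```bash
python3 m.py 10; python3 - <<'E'
from h import *
im,d=env.get_image('top'); save('t10',im); P=cloud(env.camera_info('top'),d)
o=env.outline_of('top','bed_board')[:1]; print([(x['confidence'],x['box']) for x in o])
q=P[(d>0)&(np.abs(P[...,2]-.114)<.004)&(P[...,0]>.6)&(P[...,0]<.8)&(P[...,1]>-.04)&(P[...,1]<.2)&(im.min(2)>110)]
print(q.min(0),q.max(0),np.median(q,0))
rb=P[(d>0)&(np.abs(P[...,2]-.150)<.006)&(P[...,0]>.67)&(P[...,0]<.74)&(P[...,1]>-.03)&(P[...,1]<.06)]; print('rib',rb.min(0),rb.max(0))
cv2.imwrite('pics/tc10.png',cv2.resize(im[90:250,180:345,::-1],None,fx=4,fy=3.7,interpolation=2)[:600])
E
```

```text
26.0 [ 0.493505   -0.08020008  0.29246408] [-9.00524396e+01  1.32101439e-01 -1.79551871e+02] [ 0.40275624 -0.29998842  1.1119723 ] 0.0007362454288438107
wrist
edge y [(0.645, np.float64(0.0006)), (0.66, np.float64(0.0009)), (0.745, np.float64(0.002)), (0.76, np.float64(0.0025))]
deck x 0.6294987666378684 0.780198790875458
plane [0.0005 0.001  0.1123]
ways z 0.1034274777706451
scene
edge y [(0.645, np.float64(-0.0009)), (0.66, np.float64(0.0007)), (0.745, np.float64(0.0023)), (0.76, np.float64(0.0031))]
deck x 0.6311844916188432 0.7825223189968691
plane [ 0.0016 -0.0005  0.1126]
ways z 0.10361951284168869
[(0.62, [200.2, 128.5, 250.1, 165.0])]
[ 0.62929446 -0.03800555  0.11000453] [0.77607506 0.16227681 0.11799385] [0.66691825 0.04804938 0.11390613]
rib [0.69498005 0.00570151 0.14461582] [0.7156522  0.04604645 0.15593143]
```

View pics/sc10.png

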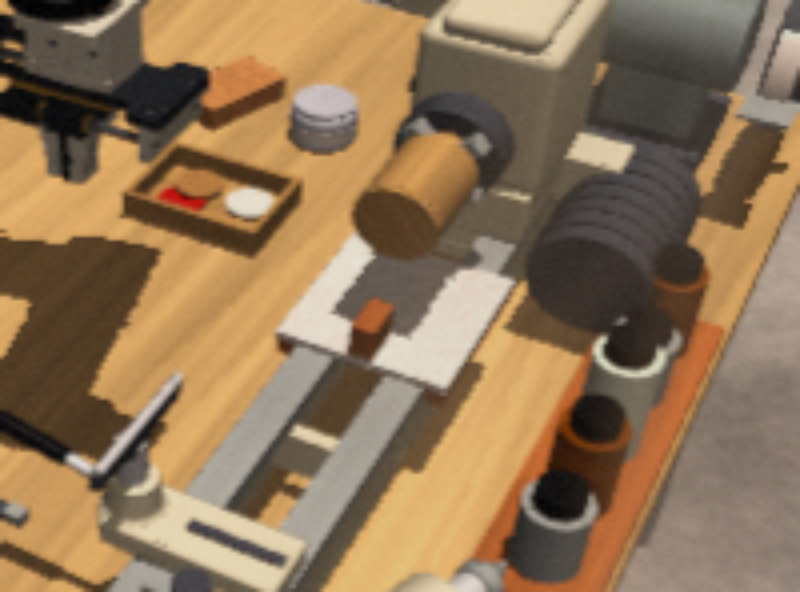

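View pics/tc10.png

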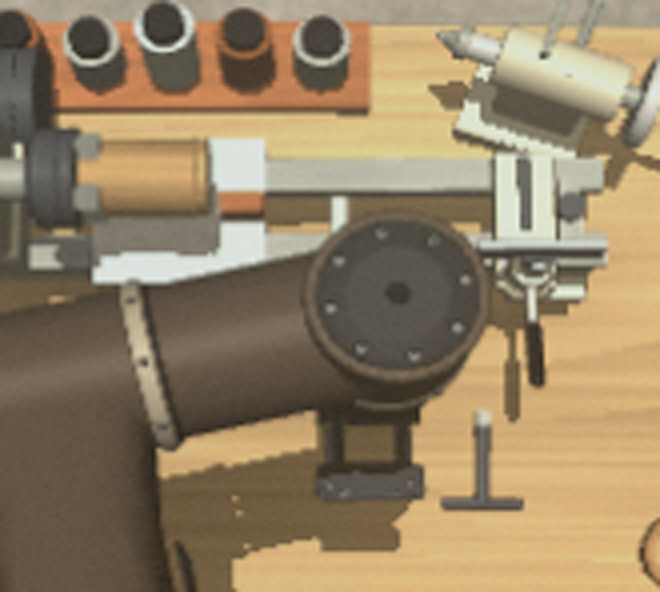

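```bash
python3 - <<'E'
from station import env
s=env.get_state(); print(s['t'],s['qd'].round(3),s['contact_force'])
print(env.finish_job())
E
```

```text
26.2 [ 0.03   0.868  0.108 -0.01  -0.052 -0.012] [ 0.07219269 -0.76436242 -0.54725566]
the job is handed in; nothing more can be done
None
```

The tool rest is against the bed stop and the bed board is flat across both ways under the blank. I handed the job in at 26.2 s; no verdict was reported.

**Tool rest:** I pinched the lever and pulled the carriage about 278 mm. It stopped moving and the force rose to 26 N. The final overhead picture shows it still at the stop.

**Board:** I gripped it by the rib and lowered it astride the bed about 23 mm short along the bed. After releasing it, I pushed it into place with the shut fingers against the rib. The interface only turns the tool about its own axis, so I could not lean it as the task advised. I kept the upright gripper off the blank's free end instead (by calculation about 8 mm at the closest).

**Last checks, with the arm clear:**

| Check | Measured | Allowed |
|---|---|---|
| Deck top above the ways | about 8.9–9.0 mm (deck is 9 mm thick, so seated) | within 3 mm |
| Tilt | about 0.1° | under 2° |
| Board middle along the bed, from the blank's | about -7 mm | within 20 mm |
| Board off the bed's centre line | about 1 mm or less | within 6 mm |
| Square to the bed | about 1° | within 4.5° |

- **Rib and touch:** the rib is at the end away from the headstock, and the robot touches nothing.
- **Blank and bench:** I saw no contact with the blank, and the things in view on the bench looked undisturbed.
- **Disagreements:** the cameras disagreed by up to 2 mm, within their calibration. No check failed.

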